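# Set the air blower timer to four

### The job

Set the yellow timer dial, which runs the table's air blower, to 4: turn it clockwise, counting the clicks from where its pointer stands now, and let go. Each click is one mark, counted from the red dot, which is 0. Leave the blue dial on the other box, which runs the dust extractor, as it is.

Things in the scene. Friction and masses are not known exactly. Their poses are not given: they have to be found in the camera images.
- yellow_dial (a joint): angle of the yellow dial (rad), growing clockwise seen from above; 0 with its pointer at the red dot, an end stop. It clicks to rest every 0.449 rad (14 clicks a turn): mark n is at n x 0.449, so mark 4 at 1.795; mark 8 is the other stop. It starts on mark 1, 2 or 3. Getting over a click takes about 0.13 N m; let go between two marks, it snaps to the nearer one.
- yellow_timer: grey cast box, 104 x 104 mm, 48 mm high, fixed, that carries the yellow dial. Origin: centre of its underside, on the dial's upright axis; z up, -x is its front, turned up to 0.4 rad from facing the robot. On top a black disc, 84 mm across, bears a red dot (mark 0, towards the box's +y) and clockwise from it white lines, marks 1 to 8, those of 4 and 8 longer.
- yellow_grip (a point): point on the yellow dial's upright axis, half-way up its bar grip, 75 mm above the table. The bar is 48 mm long, 14 mm wide, its top 14 mm above this point; below it a round skirt, 52 mm across, its top 18 mm below this point. x runs level along the bar to the pointer end (white line along the top and down the end), y across the bar, z up; turns with the dial.
- blue_pointer (a point): pointer end of the blue dial, which must stay at its mark, at the top of its bar: 24 mm from its upright axis, 88 mm above the table. Its x axis points outward from that axis. It is on another timer box; box and dial are the same as the yellow ones but for the colour.
There are look-alikes about, which are no part of the job. What is shaped like the yellow_timer but purple is not meant.

How it is judged:
At the end, for the whole second after the job is handed in: The yellow dial rests at mark 4 (within 0.18 rad, about 10 degrees), and the blue dial is still at the mark where it started (its pointer end less than 6 mm from there) (value of joint yellow_dial between 1.615 and 1.975 rad and velocity of joint yellow_dial between -0.1 and 0.1 rad/s and distance of blue_pointer from where it was at the start of the episode below 0.006 m); the robot touches nothing.
It fails at once if the blue dial is turned off its mark (pointer end moved by more than 6 mm) (distance of blue_pointer from where it was at the start of the episode above 0.006 m).
It also fails if it takes over 32 s, if anything falls off the work surface, if the arm or the gripper's body presses on something with over 40 N, if the wrist force passes 120 N, or if a joint passes its speed limit or range.

### The arm

A 6-joint arm with a two-finger parallel gripper is mounted at the origin on the work surface; the furniture and walls round the work are solid. World frame = base frame: x ahead of the robot, y to its left, z up, the work surface at z = 0. Lengths are in m, angles in rad, forces in N, time in s.
With the tool pointing down it reaches from about 0.35 to 0.775 m from the base axis. Payload 5.5 kg.
Tool frame: the origin (TCP) lies at the very end of the fingers, on their centre line; the grasp point (between the pads) lies 19 mm behind it; z points along the fingers, y is the line along which they close (so a half turn about z gives the same grasp; the last joint's range is limited). The gripper opens to 85 mm and grips with 20 to 120 N. Pads are 22 mm wide; open, the fingers measure 114 mm over their backs; the gripper's body (76 mm by 85 mm) begins 54 mm behind the grasp point. The pads swing forward as they close: fully open they stand 13 mm farther back than shut.
Start: joints at [-1.443, 0.313, 0.046, 1.304, 0, 1.431], TCP at [0.152, -0.555, 0.195] pointing down, gripper open.
Joint ranges: [-2.76, 2.76], [-0.86, 1.69], [-1.03, 1.26], [-2.2, 2.34], [-1.47, 1.5], [-3.14, 3.14]. Speed limits (rad/s): [2.57, 2.57, 3.14, 3.14, 3.14, 3.14].

### API

Orientations are given as a unit quaternion [w, x, y, z].
In Python, from workcell import env, read_camera, get_calibration gives the robot as it stands.
- The arm moves only by the tool jog_arm, never from a script. Its argument "motion" is one flat list of numbers, 7 for each row, row after row: the shift along the tool's x, y, z as a fraction of full scale, then the turn, a rotation vector about the tool's x, y, z as a fraction of full scale, then the opening, from 0 (shut) to 1 (fully open). In form: [x, y, z, wx, wy, wz, grip, x, y, z, wx, wy, wz, grip, ...]. A call has 1 to 12 rows; each row is the pose to reach, as a shift and turn from the pose commanded when the call began, along the tool's axes at that moment; what a row does not reach only later rows make up. Full scale, the value 1, is 0.2 m for a shift and 90 degrees for a turn. A row lasts 1/8 s, in which the tool goes at most 62.5 mm and 10.7 degrees, less where a joint would pass 70% of its speed; a pose out of reach is approached as far as the arm can. A call with a number of a shift or a turn outside -1 to 1 is refused whole. A call with a gripper value outside its range is refused whole. The fingers move at their own pace and stop on an object; "newtons" is the grip in N (left out, the last holds). Time passes only in rows, so rows that repeat a pose let the fingers close. It gives the time, the measured TCP pose, the force, the opening and the grip force at its end, in the units of the state.
- env.get_state(): the state, without advancing time (a new reading comes with each control period).
- read_camera(name): name is "scene" or "top"; returns the picture (400x640x3 uint8, red, green, blue); there is no depth.
- get_calibration(name): a dict with "fx", "fy", "cx", "cy" (pixels), "dist" ([k1, k2, p1, p2, k3] as OpenCV has them; the pictures are not rectified), "world_from_camera" (4x4, takes a point from camera to world coordinates). Camera axes: x right, y down, z forward; pixel columns grow to the right and rows downward; lengths in m; the calibration is good to about 2 mm. A picture is of the moment at which its call begins. get_calibration takes no time and is no camera call.
- env.hand_in(): hands the job in; it is judged then, once.
The state is a dict: "clock": time; "joint_pos": joint angles; "qvel": joint speeds; "tau": joint torques, N m; "tcp_pos": TCP position; "orientation": TCP orientation; "wrist_force": force on the tool from outside, world axes, zero at the start; "ft_torque": the same for the moment, N m; "finger_gap": finger opening in m; "grip_force": force on a finger pad.
Only numpy, scipy, OpenCV 4.12 (cv2) and the standard library are available. Lean on these libraries where they do the work, as an engineer would, in place of code of your own. Each camera call takes 0.05 s, during which the arm holds its last target. There are 200 camera calls.

## Working session

There is one attempt and no reset: what is moved stays moved. The work goes in short steps, Python scripts to look and compute and a tool call to move; the robot and the scene stay as the last step left them, time stands still between calls to the robot, and variables do not carry over. Pictures are saved under pics/ and viewed, at most 10 in all, crops included, and the job is handed in when it is done.

Besides the shell and the picture viewer there is one more tool, called after ">>>" in YAML: its name, and indented under it one key for each argument. jog_arm: Moves the arm, as the interface text tells. Shift numbers are shares of 0.2 m and turn numbers shares of 90 degrees, none past 1 either way. Its arguments: {"type":"object","properties":{"motion":{"type":"array","items":{"type":"number"}},"newtons":{"type":"number"}},"required":["motion"]}

```bash
mkdir -p pics; python3 - <<'E'
from workcell import env, read_camera, get_calibration
import cv2,numpy as np
for n in("scene","top"):
    cv2.imwrite(f"pics/{n}0.png",read_camera(n)[:,:,::-1]); c=get_calibration(n); print(n,{k:np.round(v,4).tolist() for k,v in c.items()})
s=env.get_state();print(s["tcp_pos"],s["orientation"],s["clock"])
E
```

```text
scene {'fx': 397.8042, 'fy': 397.8042, 'cx': 320.7126, 'cy': 205.0902, 'dist': [-0.0328, 0.0, 0.0, 0.0, 0.0], 'world_from_camera': [[0.4738, -0.5282, 0.7046, -0.1094], [-0.8806, -0.2917, 0.3735, -0.3401], [0.0083, -0.7974, -0.6033, 0.6293], [0.0, 0.0, 0.0, 1.0]]}
top {'fx': 444.4848, 'fy': 444.4848, 'cx': 322.2367, 'cy': 205.157, 'dist': [-0.087, 0.0, 0.0, 0.0, 0.0], 'world_from_camera': [[0.0037, -0.9807, 0.1956, 0.3306], [-0.9999, -0.0016, 0.0111, -0.0165], [-0.0106, -0.1956, -0.9806, 1.0352], [0.0, 0.0, 0.0, 1.0]]}
[ 0.15206555 -0.55400449  0.19400913] [-8.07211353e-04  9.91048088e-01  1.33502944e-01 -3.01213300e-06] 0.1
```

View pics/top0.png

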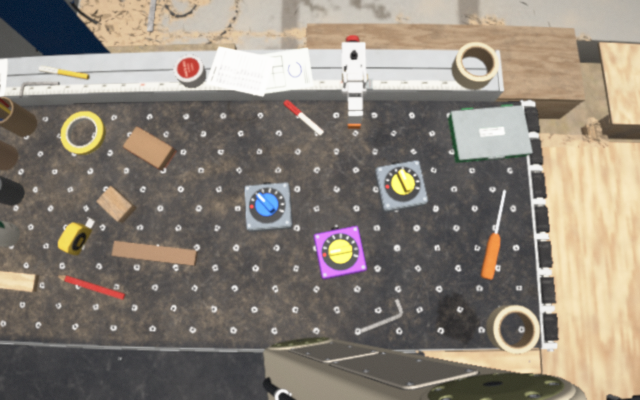

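View pics/scene0.png

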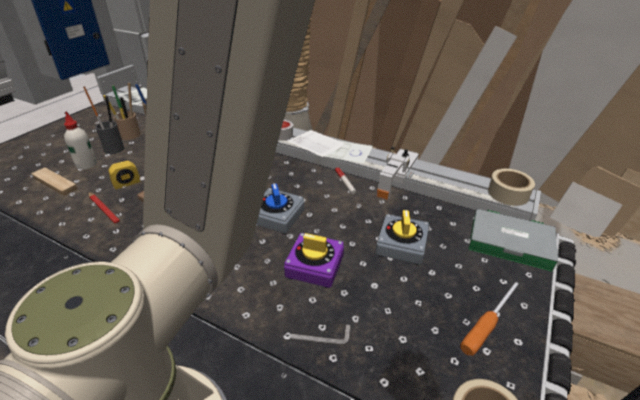

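Top view: the grey box with the yellow dial is at (402,185). The purple box with a yellow dial (340,251) is the decoy, and the grey box with the blue dial is at (267,205). The target is the grey one, confirmed next in a crop.

```bash
cat > h.py <<'E'
from workcell import env, read_camera, get_calibration
import cv2,numpy as np
def ray(n,u,v,z):
    c=get_calibration(n);K=np.array([[c["fx"],0,c["cx"]],[0,c["fy"],c["cy"]],[0,0,1]])
    p=cv2.undistortPoints(np.array([[[u,v]]],float),K,np.array(c["dist"])).ravel()
    T=np.array(c["world_from_camera"]);d=T[:3,:3]@[p[0],p[1],1];o=T[:3,3]
    return o+d*(z-o[2])/d[2]
E
python3 - <<'E'
import cv2,numpy as np
a=cv2.imread("pics/top0.png")[150:220,367:437];b=cv2.imread("pics/scene0.png")[195:265,367:437]
r=lambda i:cv2.resize(i,None,fx=8,fy=8,interpolation=cv2.INTER_CUBIC)
cv2.imwrite("pics/c1.png",r(a))
cv2.imwrite("pics/c2.png",r(b))
E
```

```text
(no output)
```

View pics/c1.png

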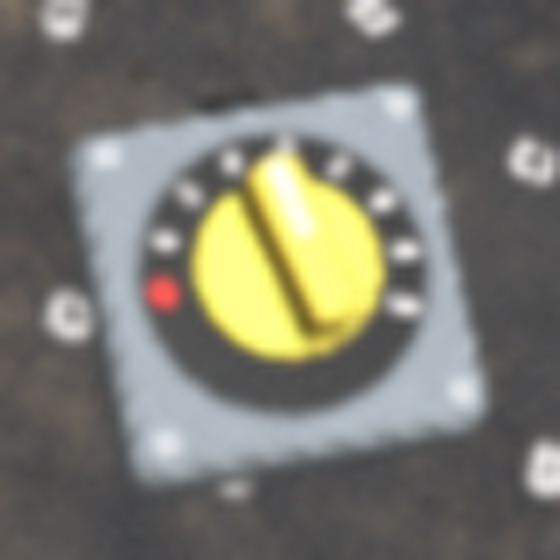

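View pics/c2.png

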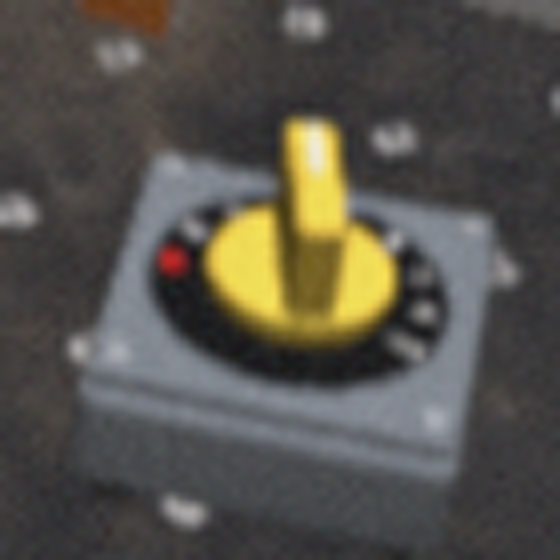

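The crops show the grey box with the yellow dial. In top px, the box-top corners are about (376.4,168.1), (418.9,161), (427.6,201.9) and (385.1,210). The red dot is at (387.4,186.6) and the white line runs from (401.4,170.5) to (405.8,178.8). Next I'll work out the pointer angle.

```bash
python3 - <<'E'
from h import *
P=lambda x,y,z:ray("top",367+x/8,150+y/8,z)
C=[P(*c,.048) for c in((75,145),(415,88),(485,415),(145,480))]
o=np.mean(C,0);print("centre",o.round(4),[np.linalg.norm(C[i]-C[i-1]).round(4) for i in range(4)])
ang=lambda d:np.degrees(np.arctan2(d[1],d[0])).round(1)
for n,p in dict(red=(163,293),m1=(165,240),m2=(190,195),m3=(232,160),m4=(285,145),m5=(338,165),m8=(405,303)).items():
    d=P(*p,.05)-o;print(n,ang(d),np.linalg.norm(d[:2]).round(4))
print("box front->back",ang(C[0]-C[3]),ang(C[1]-C[2]))
a,b=P(275,158,.089),P(312,235,.089);print("white line",ang(a-b),"from axis",ang(a-o),np.linalg.norm((a-o)[:2]))
a,b=P(253,180,.089),P(318,325,.089);print("left edge",ang(a-b))
# scene: top face corners of the bar
S=lambda x,y,z:ray("scene",367+x/8,195+y/8,z)
a,b=S(313,122,.089),S(325,235,.089);print("scene bar",ang(a-b),np.linalg.norm(a-b),((a+b)/2).round(4))
C=[S(*c,.048) for c in((155,155),(495,215),(455,475),(80,385))];print("scene centre",np.mean(C,0).round(4))
E
```

```text
centre [ 0.5747 -0.1877  0.048 ] [np.float64(0.0997), np.float64(0.1006), np.float64(0.098), np.float64(0.0992)]
red 97.2 0.0343
m1 71.2 0.0349
m2 46.0 0.0355
m3 20.5 0.0374
m4 -3.4 0.0397
m5 -27.4 0.0379
m8 -101.4 0.0358
box front->back 10.3 9.4
white line 23.4 from axis 16.8 0.02571840182135246
left edge 22.0
scene bar 22.2 0.049239112911354584 [ 0.5739 -0.1902  0.089 ]
scene centre [ 0.5695 -0.1908  0.048 ]
```

The pointer is on mark 3: the bar heads about 22.6° and mark 3 should be at 22.7°. So it needs one click clockwise. The axis is at about (0.574,-0.189). I'll move above it at this height.

>>> jog_arm:
  motion: [0.84,-0.4,0,0,0,0,1,0.84,-0.4,0,0,0,0,1,0.84,-0.4,0,0,0,0,1,0.84,-0.4,0,0,0,0,1]

```text
clock: 0.6
tcp_pos: [0.2954, -0.4297, 0.1947]
orientation: [-0.001, 0.991, 0.137, 0.0]
wrist_force: [-0.6, -0.8, 0.6]
finger_gap: 0.0853
grip_force: 0.0
```

>>> jog_arm:
  motion: [0.84,-0.4,0,0,0,0,1,0.84,-0.4,0,0,0,0,1,0.84,-0.4,0,0,0,0,1,0.84,-0.4,0,0,0,0,1]

```text
clock: 1.1
tcp_pos: [0.4358, -0.3094, 0.1944]
orientation: [-0.0, 0.991, 0.136, -0.0]
wrist_force: [-0.1, -0.9, -0.3]
finger_gap: 0.0854
grip_force: 0.0
```

>>> jog_arm:
  motion: [0.84,-0.4,0,0,0,-0.08,1,0.84,-0.4,0,0,0,-0.08,1,0.84,-0.4,0,0,0,-0.08,1,0.84,-0.4,0,0,0,-0.08,1,0.84,-0.4,0,0,0,-0.08,1,0.84,-0.4,0,0,0,-0.08,1]

```text
clock: 1.85
tcp_pos: [0.5735, -0.1916, 0.1948]
orientation: [0.0, 0.981, 0.194, -0.0]
wrist_force: [0.1, -0.6, -0.3]
finger_gap: 0.0857
grip_force: 0.0
```

```bash
python3 - <<'E'
from h import *
s=env.get_state();print(s["tcp_pos"],s["joint_pos"])
a=read_camera("top")[130:230,350:450];b=read_camera("scene")[170:270,350:450]
cv2.imwrite("pics/d.png",cv2.resize(np.hstack([a,b]),None,fx=4,fy=4,interpolation=cv2.INTER_CUBIC)[:,:,::-1])
E
```

```text
[ 0.57348356 -0.19156617  0.19475258] [-4.54825167e-01  3.72366497e-01  1.30221805e-01  1.32904640e+00
 -4.65679536e-04  2.29599452e+00]
```

View pics/d.png

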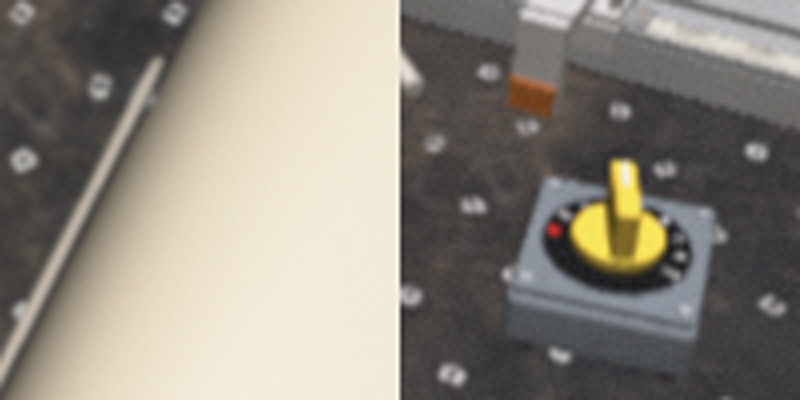

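>>> jog_arm:
  motion: [0,-0.01,0.3,0,0,0,1,0,-0.01,0.5,0,0,0,1,0,-0.01,0.6,0,0,0,1,0,-0.01,0.66,0,0,0,1,0,-0.01,0.66,0,0,0,1,0,-0.01,0.66,0,0,0,1]
  newtons: 40

```text
clock: 2.7
tcp_pos: [0.5747, -0.1885, 0.0641]
orientation: [0.001, 0.981, 0.195, 0.001]
wrist_force: [-1.2, 0.2, 0.4]
finger_gap: 0.0854
grip_force: 0.0
```

>>> jog_arm:
  motion: [0,0,0,0,0,0,0,0,0,0,0,0,0,0,0,0,0,0,0,0,0,0,0,0,0,0,0,0,0,0,0,0,0,0,0,0,0,0,0,0,0,0,0,0,0,0,0,0,0,0,0,0,0,0,0,0]
  newtons: 40

```text
clock: 3.7
tcp_pos: [0.5739, -0.1879, 0.0627]
orientation: [0.0, 0.981, 0.195, -0.0]
wrist_force: [0.1, 0.6, 0.7]
finger_gap: 0.0003
grip_force: 0.0
```

The fingers shut on nothing, so I'll look.

```bash
python3 - <<'E'
from h import *
s=env.get_state();print(s["tcp_pos"],s["joint_pos"],s["finger_gap"])
b=read_camera("scene")
cv2.imwrite("pics/e.png",cv2.resize(b[120:270,320:520],None,fx=4,fy=4,interpolation=cv2.INTER_CUBIC)[:,:,::-1])
E
```

```text
[ 0.57389578 -0.18788617  0.06272357] [-4.49229293e-01  4.35933755e-01 -1.05209793e-01  1.02970063e+00
 -5.33273205e-05  2.29886908e+00] 0.00025396402776879244
```

View pics/e.png

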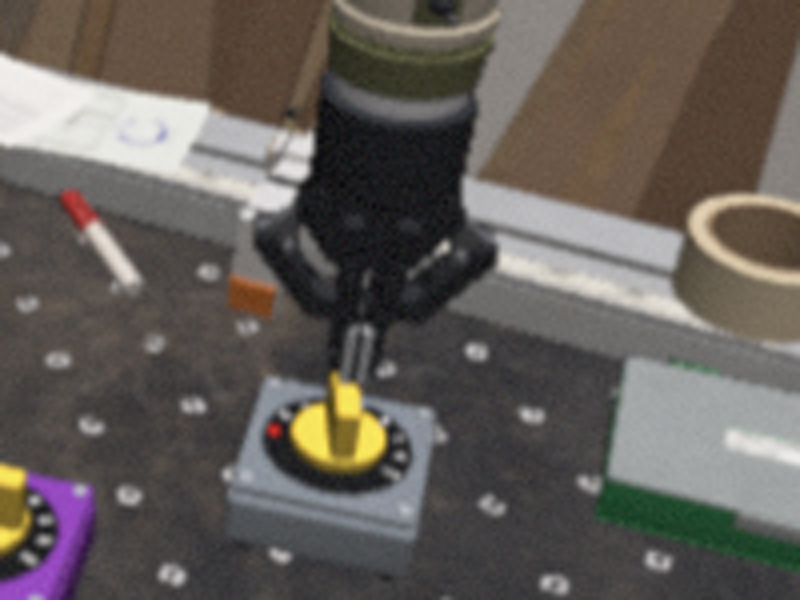

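```bash
python3 - <<'E'
from h import *
def pr(n,p):
    c=get_calibration(n);K=np.array([[c["fx"],0,c["cx"]],[0,c["fy"],c["cy"]],[0,0,1]]);T=np.linalg.inv(np.array(c["world_from_camera"]))
    return cv2.projectPoints(np.array([p],float),cv2.Rodrigues(T[:3,:3])[0],T[:3,3],K,np.array(c["dist"]))[0].ravel()
f=lambda p:((pr("scene",p)-[320,120])*4).round(0)
for z in(.063,.082,.1,.136,.2):print(z,f([.574,-.188,z]))
for x in (.574,.6,.63,.66): print(x,f([x,-.188+.41*(x-.574),.063]))
print(env.get_state()["orientation"])
E
```

```text
0.063 [337. 424.]
0.082 [342. 397.]
0.1 [346. 371.]
0.136 [356. 318.]
0.2 [374. 215.]
0.574 [337. 424.]
0.6 [334. 392.]
0.63 [331. 357.]
0.66 [327. 325.]
[ 3.01912126e-05  9.80709443e-01  1.95471193e-01 -2.34665450e-05]
```

```bash
python3 - <<'E'
from h import *
P=lambda x,y,z:ray("top",367+x/8,150+y/8,z)
S=lambda x,y,z:ray("scene",367+x/8,195+y/8,z)
tc=((75,145),(415,88),(485,415),(145,480));sc=((155,155),(495,215),(455,475),(80,385))
for z in(-.02,0,.02,.048):
    a=np.array([P(*c,z) for c in tc]);b=np.array([S(*c,z) for c in sc]);L=lambda q:[round(np.linalg.norm(q[i]-q[i-1])*1e3) for i in range(4)]
    print(z,a.mean(0).round(4),L(a),b.mean(0).round(4),L(b))
b=read_camera("scene")
cv2.imwrite("pics/f.png",cv2.resize(b[165:240,365:465],None,fx=8,fy=8,interpolation=cv2.INTER_CUBIC)[:,:,::-1])
E
```

```text
-0.02 [ 0.5915 -0.1995 -0.02  ] [107, 108, 105, 106] [ 0.6489 -0.1734 -0.02  ] [118, 110, 125, 112]
0 [ 0.5866 -0.1961  0.    ] [105, 106, 103, 104] [ 0.6256 -0.1785  0.    ] [114, 107, 122, 109]
0.02 [ 0.5816 -0.1926  0.02  ] [103, 103, 101, 102] [ 0.6022 -0.1837  0.02  ] [111, 103, 118, 105]
0.048 [ 0.5747 -0.1877  0.048 ] [100, 101, 98, 99] [ 0.5695 -0.1908  0.048 ] [105, 99, 112, 100]
```

View pics/f.png

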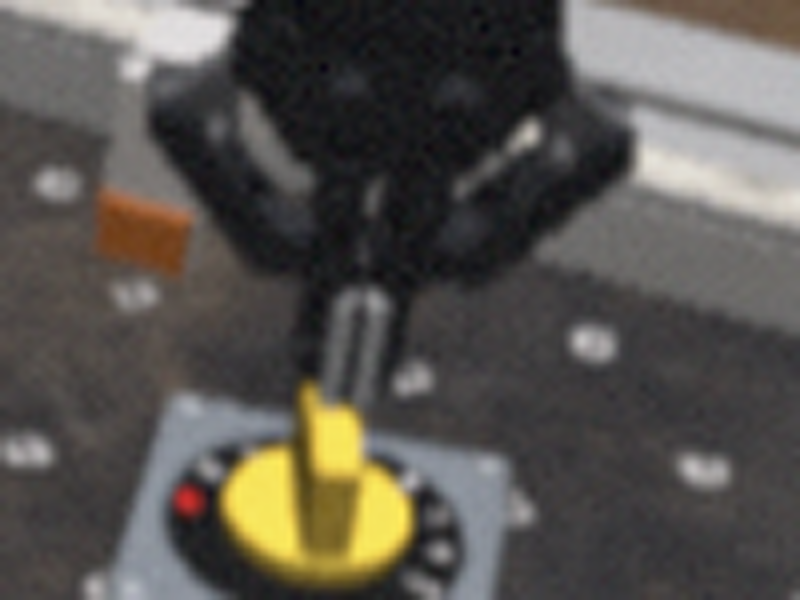

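The tips cover the far part of the bar's top, so they are above it, at about z 0.096. The xy position looks right. I'll open, go down 20 mm and close again.

>>> jog_arm:
  motion: [0,0,0,0,0,0,1,0,0,0,0,0,0,1,0,0,0,0,0,0,1,0,0,0,0,0,0,1,0,0,0,0,0,0,1,0,0,0,0,0,0,1,0,0,0.03,0,0,0,1,0,0,0.06,0,0,0,1,0,0,0.1,0,0,0,1,0,0,0.1,0,0,0,1]

```text
clock: 5.05
tcp_pos: [0.5731, -0.1875, 0.0416]
orientation: [-0.001, 0.981, 0.195, -0.001]
wrist_force: [-0.9, 0.9, 0.3]
finger_gap: 0.0855
grip_force: 0.0
```

>>> jog_arm:
  motion: [0,0,0,0,0,0,0,0,0,0,0,0,0,0,0,0,0,0,0,0,0,0,0,0,0,0,0,0,0,0,0,0,0,0,0,0,0,0,0,0,0,0,0,0,0,0,0,0,0,0,0,0,0,0,0,0]
  newtons: 40

```text
clock: 6.05
tcp_pos: [0.5741, -0.188, 0.0431]
orientation: [0.0, 0.981, 0.195, 0.0]
wrist_force: [-0.7, -0.6, 3.5]
finger_gap: 0.0124
grip_force: 41.4
```

Gripped with 41 N. Now one click clockwise: 25.7°, which is 0.286 about tool z.

>>> jog_arm:
  motion: [0,0,0,0,0,0.07,0,0,0,0,0,0,0.14,0,0,0,0,0,0,0.21,0,0,0,0,0,0,0.26,0,0,0,0,0,0,0.29,0,0,0,0,0,0,0.29,0,0,0,0,0,0,0.29,0,0,0,0,0,0,0.29,0]

```text
clock: 7.05
tcp_pos: [0.5739, -0.1869, 0.0431]
orientation: [-0.001, 1.0, -0.031, 0.0]
wrist_force: [-1.9, 3.1, 5.7]
finger_gap: 0.0127
grip_force: 41.7
```

```bash
python3 - <<'E'
from h import *
s=env.get_state();print({k:np.round(s[k],3) for k in("tcp_pos","orientation","wrist_force","ft_torque","finger_gap","grip_force","joint_pos")})
b=read_camera("scene")
cv2.imwrite("pics/g.png",cv2.resize(b[165:240,365:465],None,fx=8,fy=8,interpolation=cv2.INTER_CUBIC)[:,:,::-1])
E
```

```text
{'tcp_pos': array([ 0.574, -0.187,  0.043]), 'orientation': array([-0.001,  1.   , -0.031,  0.   ]), 'wrist_force': array([-1.88 ,  3.064,  5.747]), 'ft_torque': array([0.606, 0.184, 0.042]), 'finger_gap': np.float64(0.013), 'grip_force': np.float64(41.701), 'joint_pos': array([-4.490e-01,  4.510e-01, -1.330e-01,  9.870e-01,  1.000e-03,
        2.754e+00])}
```

View pics/g.png

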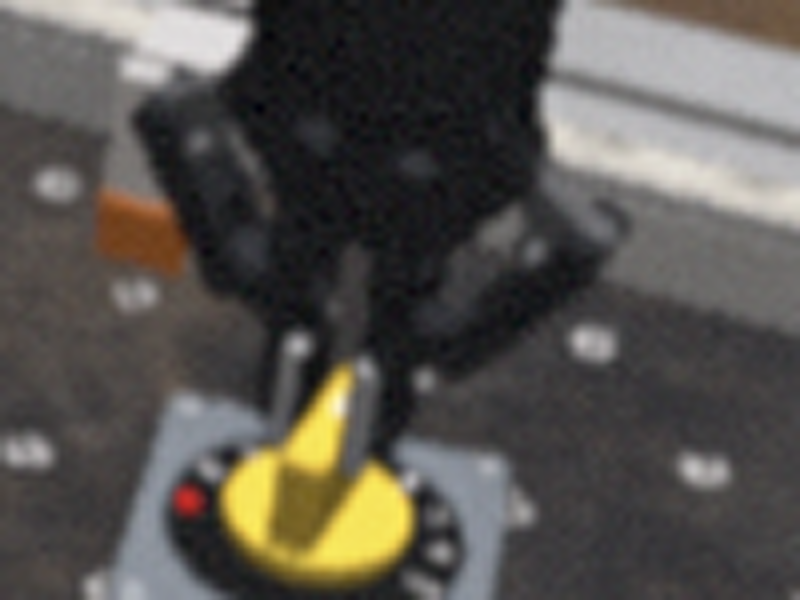

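The bar turned with the grip, to a heading of about -3.5°, which is mark 4. Release, rise and clear the view.

>>> jog_arm:
  motion: [0,0,0,0,0,0,1,0,0,0,0,0,0,1,0,0,0,0,0,0,1,0,0,0,0,0,0,1,0,0,0,0,0,0,1,0,0,0,0,0,0,1,0,0,-0.3,0,0,0,1,0,0,-0.5,0,0,0,1,0,0,-0.8,0,0,0,1,0,0,-0.8,0,0,0,1]

```text
clock: 8.35
tcp_pos: [0.5769, -0.1893, 0.2088]
orientation: [0.002, 1.0, -0.031, 0.005]
wrist_force: [-0.0, -0.2, -0.5]
finger_gap: 0.0853
grip_force: 0.0
```

>>> jog_arm:
  motion: [-0.6,0.9,0,0,0,0,1,-0.6,0.9,0,0,0,0,1,-0.6,0.9,0,0,0,0,1,-0.6,0.9,0,0,0,0,1,-0.6,0.9,0,0,0,0,1]

```text
clock: 8.98
tcp_pos: [0.4413, -0.3616, 0.2018]
orientation: [-0.0, 0.999, -0.033, -0.0]
wrist_force: [0.6, 0.3, -0.3]
finger_gap: 0.0852
grip_force: 0.0
```

>>> jog_arm:
  motion: [-0.8,0.6,0,0,0,0,1,-0.8,0.6,0,0,0,0,1,-0.8,0.6,0,0,0,0,1,-0.8,0.6,0,0,0,0,1,-0.8,0.6,0,0,0,0,1]

```text
clock: 9.6
tcp_pos: [0.276, -0.4696, 0.2024]
orientation: [-0.0, 1.0, -0.031, 0.0]
wrist_force: [-0.4, -0.5, 0.1]
finger_gap: 0.0854
grip_force: 0.0
```

```bash
python3 - <<'E'
from h import *
s=env.get_state();print({k:np.round(s[k],3) for k in("clock","tcp_pos","wrist_force","qvel")})
r=lambda i:cv2.resize(i,(400,400),interpolation=cv2.INTER_CUBIC)
t=read_camera("top")
cv2.imwrite("pics/h.png",np.hstack([r(t[150:220,367:437]),r(t[170:240,232:302])])[:,:,::-1])
E
```

```text
{'clock': np.float64(9.6), 'tcp_pos': array([ 0.276, -0.47 ,  0.202]), 'wrist_force': array([-0.418, -0.511,  0.098]), 'qvel': array([ 0.038, -0.004,  0.002,  0.004,  0.006,  0.005])}
```

View pics/h.png

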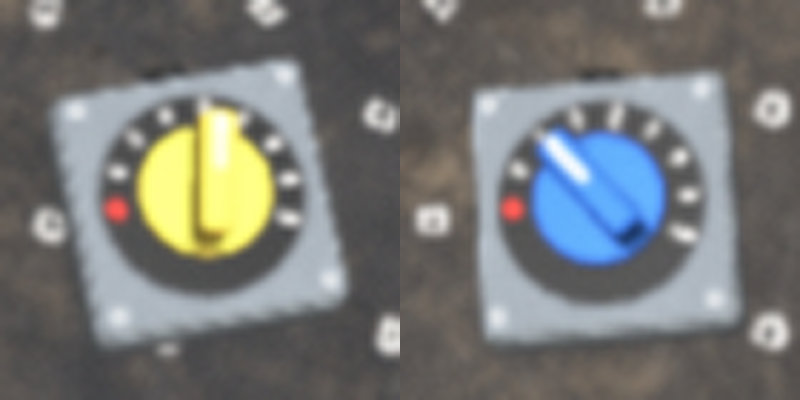

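The yellow bar now points straight up the image, in line with the long mark 4. The blue dial is unchanged and the arm is clear.

```bash
python3 -c "
from workcell import env
print(env.hand_in())"
```

```text
the job is handed in; nothing more can be done
None
```

I turned the yellow dial one click clockwise, from mark 3 to mark 4, and let go; the last picture shows it on 4 and the blue dial unmoved, and I handed the job in with the clock at about 9.7 s (no verdict came back).

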